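# Thread the matching spacer plate onto the two-pin stand

## Robot

A 7-joint arm with a two-finger parallel gripper is mounted at the origin on a cart in front of the work surface, level with it; the furniture and walls round the work are solid. World frame = base frame: x ahead of the robot, y to its left, z up, the work surface at z = 0. Lengths are in m, angles in rad, forces in N, time in s.
With the tool pointing down it reaches from about 0.35 to 0.9 m from the base axis. Payload 7.2 kg.
Tool frame: the origin (TCP) lies at the very end of the fingers, on their centre line; the grasp point (between the pads) lies 19 mm behind it; z points along the fingers, y is the line along which they close (so a half turn about z gives the same grasp; the last joint's range is limited). The gripper opens to 88 mm and grips with 3 to 60 N. Pads are 20 mm wide; open, the fingers measure 115 mm over their backs; the gripper's body (75 mm by 178 mm) begins 61 mm behind the grasp point.
Start: joints at [-1.251, 0.411, -0.013, 1.596, 0.006, 1.134, -0.082], TCP at [0.236, 0.579, 0.223] pointing down, gripper open.
Joint ranges: [-2.95, 2.95], [-0.29, 1.99], [-1.47, 1.44], [0.14, 2.54], [-1.03, 4.17], [0.13, 1.85], [-2.86, 2.86]. Speed limits (rad/s): [2.39, 2.39, 3.01, 3.01, 3.14, 3.14, 3.14].

## Interface

Orientations are given as a unit quaternion [w, x, y, z].
In Python, from station import readout, eyes, close_job gives the robot as it stands.
- The arm moves only by the tool arm_command, never from a script. Its argument "moves" is a list of rows, each a list of 3 entries, a list of its own where there are three numbers: the shift along the tool's x, y, z in m, then the turn, a rotation vector about the tool's x, y, z in rad, then the finger opening in m, from 0 to 0.0878. A call has exactly 5 rows; each row is the pose to reach, as a shift and turn from the pose commanded when the call began, along the tool's axes at that moment; what a row does not reach only later rows make up. A row lasts 1/10 s, in which the tool goes at most 50 mm and 8.59 degrees, less where a joint would pass 70% of its speed; a pose out of reach is approached as far as the arm can. A call with a gripper value outside its range is refused whole. The fingers move at their own pace and stop on an object; the grip force is fixed at half the most. Time passes only in rows, so rows that repeat a pose let the fingers close, or fill a call up. It gives the time, the measured TCP pose, the force, the opening and the grip force at its end, in the units of the state.
- readout.get_state(): the state, without advancing time (a new reading comes with each control period).
- eyes.grab_frame(name): name is "side" or "top"; returns (picture, depth): 480x640x3 uint8, red, green, blue; 480x640 float32, m along the optical axis (not along the pixel's ray), 0 where there is no reading.
- eyes.camera_params(name): a dict with "mtx" (3x3 intrinsics, pixels), "k1" (the pictures are not rectified: a ray, as slopes to the right and down, at radius r is drawn at 1 + k1 r^2 times it, then the intrinsics apply), "R" (3x3) and "t" (3): a world point X has camera coordinates R X + t. Camera axes: x right, y down, z forward; pixel columns grow to the right and rows downward; lengths in m; the calibration is good to about 2 mm. A picture is of the moment at which its call begins. camera_params takes no time and is no camera call.
- close_job(): hands the job in; it is judged then, once.
The state is a dict: "time_s": time; "joint_pos": joint angles; "qd": joint speeds; "effort": joint torques, N m; "tool_pos": TCP position; "eef_rot": TCP orientation; "contact_force": force on the tool from outside, world axes, zero at the start; "wrist_torque": the same for the moment, N m; "opening": finger opening in m; "grip_force": force on a finger pad.
Only numpy, scipy, OpenCV 4.12 (cv2) and the standard library are available. Lean on these libraries where they do the work, as an engineer would, in place of code of your own. Each camera call takes 0.05 s, during which the arm holds its last target. There are 200 camera calls.

## Task

Three flat steel spacer plates lie on the table. Take the one whose two holes match the two upright pins of the stand, and lower it over both pins until it lies flat on the stand's two round shoulders. Leave the other two plates where they are.

Things in the scene. Friction and masses are not known exactly. Their poses are not given: they have to be found in the camera images.
- pin_stand: Fixed stand: dark steel base 170 x 70 x 8 mm, two round aluminium shoulders (54 mm diameter), an 11 mm steel pin upright in the middle of each. Origin: centre of the underside, on the table; x along the line of pins, z up. Pins at x = -48 and +48 mm, y = 0. Shoulder tops 26 mm, pin tips 66 mm above the origin; low (12 mm) between the shoulders.
- spacer_long: The plate that fits: flat dog-bone steel plate 150 mm long, 12 mm thick, about 0.4 kg: two round eyes (54 mm diameter) joined by a bar 36 mm wide, straight over the middle 40 mm. Through holes of 30 mm diameter at x = -48 and +48 mm, y = 0 (96 mm apart). Origin: centre of the underside, lying flat on the table; x along its length, z up. Either end may go to either pin.
- spacer_short: Does not fit, leave alone: the same dog-bone shape but only 116 mm long, its two 30 mm holes 62 mm apart; 54 mm wide eyes, bar 36 mm wide, 12 mm thick. Origin: centre of the underside; x along its length.
- spacer_blank: Does not fit, leave alone: the same outline as the right plate (150 mm long, eyes of 54 mm, bar 36 mm wide, 12 mm thick) but without any holes. Origin: centre of the underside; x along its length.

How it is judged:
By the outcome, as a careful person would: the job done as asked, in the order asked, and still so for the second after the job is handed in, with the robot touching nothing.
It also fails if it takes over 40 s, if anything falls off the work surface, if the arm or the gripper's body presses on something with over 40 N, if the wrist force passes 120 N, or if a joint passes its speed limit or range.

## Working session

There is one attempt and no reset: what is moved stays moved. The work goes in short steps, Python scripts to look and compute and a tool call to move; the robot and the scene stay as the last step left them, time stands still between calls to the robot, and variables do not carry over. Pictures are saved under pics/ and viewed, at most 10 in all, crops included, and the job is handed in when it is done.

Besides the shell and the picture viewer there is one more tool, called after "Call:" as name(argument=value, ...) on one line, values as JSON. arm_command: Moves the arm, as the interface text tells. Its arguments: {"type":"object","properties":{"moves":{"type":"array","items":{"type":"array"}}},"required":["moves"]}

```bash
mkdir -p pics; ls; python3 - <<'E'
from station import readout, eyes
import cv2,numpy as np
for n in("top","side"):
    p,d=eyes.grab_frame(n); np.savez(f"f_{n}.npz",p=p,d=d); cv2.imwrite(f"pics/{n}0.png",p[:,:,::-1])
    print(n,eyes.camera_params(n))
print(readout.get_state())
E
```

```text
pics
top {'mtx': array([[547.31176644,   0.        , 322.54047432],
       [  0.        , 547.31176644, 242.50763487],
       [  0.        ,   0.        ,   1.        ]]), 'k1': -0.14872307312991187, 'R': array([[-0.01363899, -0.99989703, -0.00446177],
       [-0.99610136,  0.01397588, -0.08710193],
       [ 0.08715532,  0.00325639, -0.99618941]]), 't': array([-0.11850154,  0.51642922,  1.03075223])}
side {'mtx': array([[583.95949443,   0.        , 316.65804941],
       [  0.        , 583.95949443, 246.75700804],
       [  0.        ,   0.        ,   1.        ]]), 'k1': -0.014833878177760216, 'R': array([[ 0.93970634,  0.34186706,  0.00888325],
       [ 0.28919488, -0.78052288, -0.55421148],
       [-0.18253306,  0.52336503, -0.8323285 ]]), 't': array([-0.45615474, -0.23119974,  1.08950088])}
{'time_s': 0.1, 'joint_pos': array([-1.2512013 ,  0.41185329, -0.01272562,  1.59694205,  0.00557827,
        1.13432005, -0.0821766 ]), 'qd': array([-0.00199395, -0.00264595, -0.00183116, -0.0034868 ,  0.00156137,
       -0.00088179, -0.00081051]), 'effort': array([ 1.87920610e-03, -5.89098752e+01,  6.43306989e-01, -2.91711366e+01,
       -5.37810428e-02,  1.45059565e-02,  1.20130953e-04]), 'tool_pos': array([0.23619086, 0.57815666, 0.2218798 ]), 'eef_rot': array([-1.03880309e-04,  1.92659855e-01,  9.81265319e-01, -7.36489138e-04]), 'contact_force': array([0.76368435, 0.71781628, 0.00104195]), 'wrist_torque': array([-0.01855449, -0.02353863, -0.04643349]), 'grip_force': 0.0, 'opening': 0.08833123276443608}
```

View pics/top0.png

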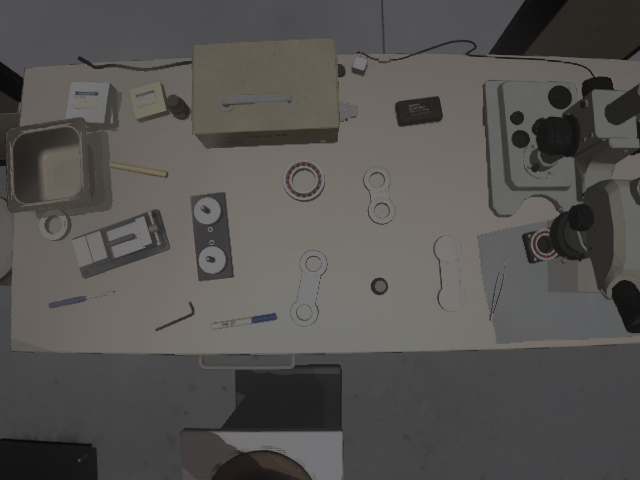

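View pics/side0.png

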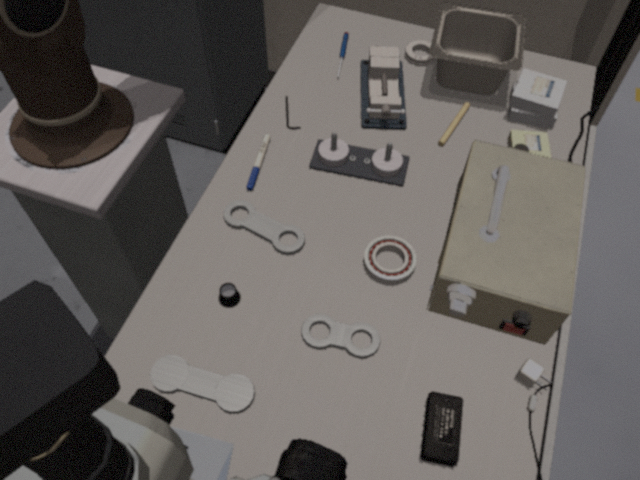

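Top view: the long plate has its holes at about (313,263) and (304,313). The short plate is near (378,195) and the blank near (449,273). The stand's pins are near (207,210) and (211,260). The side view agrees, with the long plate at (263,228) and the stand at (360,160).

```bash
cat > h.py <<'E'
import numpy as np,cv2
from station import eyes
def ray(n,uv,z):
    c=eyes.camera_params(n);uv=np.atleast_2d(np.float64(uv))
    s=cv2.undistortPoints(uv[:,None],c["mtx"],np.array([c["k1"],0,0,0.]))[:,0]
    d=np.c_[s,np.ones(len(s))]@c["R"]; o=-c["R"].T@c["t"]
    return o+d*((z-o[2])/d[:,2:])
def enh(p,box,k=5):
    x0,y0,x1,y1=box; g=p[y0:y1,x0:x1]
    return cv2.resize(cv2.normalize(g,None,0,255,cv2.NORM_MINMAX),None,fx=k,fy=k,interpolation=cv2.INTER_CUBIC)
E
python3 - <<'E'
from h import *
p=np.load("f_top.npz")["p"]; q=np.load("f_side.npz")["p"]
for nm,n,im,box in(("long","top",p,(280,240,340,335)),("stand","top",p,(180,185,245,290)),("longS","side",q,(210,190,315,265)),("standS","side",q,(300,125,420,195))):
    x0,y0,x1,y1=box; c=im[y0:y1,x0:x1]
    hsv=cv2.cvtColor(c,cv2.COLOR_RGB2HSV); S=cv2.resize(hsv[...,1],None,fx=4,fy=4,interpolation=cv2.INTER_CUBIC);V=cv2.resize(hsv[...,2],None,fx=4,fy=4,interpolation=cv2.INTER_CUBIC)
    if nm.startswith("long"): t,m=cv2.threshold(S,0,255,cv2.THRESH_BINARY_INV+cv2.THRESH_OTSU)
    else: t,m=cv2.threshold(V,0,255,cv2.THRESH_BINARY+cv2.THRESH_OTSU)
    print(nm,t)
    cs,h=cv2.findContours(m,cv2.RETR_CCOMP,cv2.CHAIN_APPROX_NONE)
    for k,hh in zip(cs,h[0]):
        a=cv2.contourArea(k)
        if a<300: continue
        (u,v),(w,hg),an=cv2.minAreaRect(k); uv=((u+.5)/4-.5+x0,(v+.5)/4-.5+y0)
        z=.012 if nm.startswith("long") else .026
        print(a/16,"hole" if hh[3]>=0 else "out",np.round(uv,1),np.round((w/4,hg/4),1),round(an),ray(n,uv,z).round(4))
    cv2.imwrite(f"m_{nm}.png",m)
a=np.hstack([cv2.resize(enh(p,(280,240,340,335)),(300,475)),cv2.resize(enh(p,(180,185,245,290),4.5),(293,475))])
cv2.imwrite("pics/c1.png",a[:,:,::-1])
o=eyes.camera_params("top");print(-o["R"].T@o["t"])
E
```

```text
long 10.0
33.84375 out [285.4 305.6] [ 4.5 11.5] 90 [[ 0.3944 -0.0522  0.012 ]]
35.8125 out [289.5 299.1] [ 6. 14.] 79 [[ 0.4069 -0.0603  0.012 ]]
2714.28125 out [309.5 292.5] [83.8 59.8] 90 [[ 0.4191 -0.0991  0.012 ]]
35.15625 hole [305.9 308.9] [7.4 9.7] 63 [[ 0.3878 -0.0918  0.012 ]]
221.75 hole [313.1 263.4] [17.  16.8] 45 [[ 0.4752 -0.1067  0.012 ]]
stand 88.0
571.15625 out [211.7 259.4] [27.  27.2] 45 [[0.4847 0.0883 0.026 ]]
53.4375 hole [210.1 258.9] [9.5 7. ] 0 [[0.4858 0.0913 0.026 ]]
558.125 out [206.8 210.5] [26.5 26.9] 45 [[0.58   0.0985 0.026 ]]
51.1875 hole [205.3 209.5] [10.4  6.3] 39 [[0.582  0.1013 0.026 ]]
6782.5625 out [212. 237.] [104.8  64.8] 90 [[0.5281 0.0878 0.026 ]]
3074.375 hole [211.5 236.2] [87.1 36.6] 84 [[0.5297 0.0888 0.026 ]]
longS 15.0
1972.40625 out [263.5 226.6] [87.  31.6] 26 [[ 0.4311 -0.1031  0.012 ]]
194.0625 hole [287.6 238.4] [15.8 17.6] 55 [[ 0.4763 -0.1111  0.012 ]]
180.625 hole [238.6 213.1] [15.9 17. ] 45 [[ 0.3821 -0.0922  0.012 ]]
standS 101.0
8132.125 out [359.5 159.5] [ 69.8 119.8] 90 [[0.5359 0.0774 0.026 ]]
97.3125 hole [388.2 152.3] [ 6.5 17.6] 9 [[0.5779 0.111  0.026 ]]
2024.6875 hole [358.8 162.4] [97.8 32.4] 11 [[0.5368 0.0707 0.026 ]]
92.40625 hole [333.5 142. ] [ 6.3 17.3] 2 [[0.4803 0.1008 0.026 ]]
[ 0.42296407 -0.12906343  1.07127771]
```

View pics/c1.png

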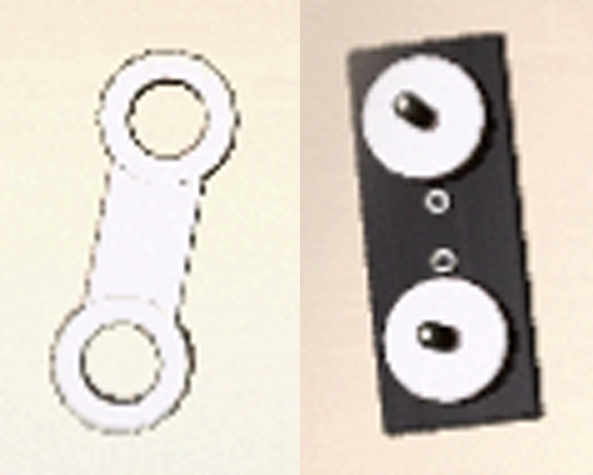

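The crop confirms the long plate's holes at about (313,263) and (304,312), and the shoulders at (207,210) and (212,259). The hole spacings match the known sizes. The plate centre is about (0.429,-0.100) with yaw -11.3°. The stand is at about (0.532,0.093) with yaw +6.1°. Moving over the plate now.

Call:
arm_command(moves=[[[-0.029, -0.037, 0], [0, 0, -0.04], 0.07], [[-0.058, -0.074, 0], [0, 0, -0.08], 0.07], [[-0.087, -0.111, 0], [0, 0, -0.12], 0.07], [[-0.116, -0.148, 0], [0, 0, -0.16], 0.07], [[-0.145, -0.185, 0], [0, 0, -0.19], 0.07]])

```text
time_s: 0.6
tool_pos: [0.3008, 0.3504, 0.2223]
eef_rot: [-0.0, 0.098, 0.995, -0.0]
contact_force: [1.6, -0.3, 1.1]
opening: 0.0702
grip_force: 0.0
```

```bash
cat >> h.py <<'E'
from scipy.spatial.transform import Rotation as Ro
def plan(xyz,ydeg):
    from station import readout
    s=readout.get_state(); w,x,y,z=s["eef_rot"]; R=Ro.from_quat([x,y,z,w])
    a=np.radians(ydeg); yv=np.array([np.cos(a),np.sin(a),0]); zv=np.array([0,0,-1.])
    G=Ro.from_matrix(np.c_[np.cross(yv,zv),yv,zv])
    print("t",s["time_s"],"pos",s["tool_pos"].round(4),"F",s["contact_force"].round(1),"open",round(s["opening"],4),"grip",s["grip_force"],"q",s["joint_pos"].round(2))
    print("shift",R.inv().apply(np.array(xyz)-s["tool_pos"]).round(4),"turn",(R.inv()*G).as_rotvec().round(4))
E
python3 - <<'E'
from h import *
plan([.429,-.1005,.15],78.7)
print(ray("top",[[313.1,263.4],[304,312]],.012))
E
```

```text
t 0.6 pos [0.3008 0.3504 0.2223] F [ 1.6 -0.3  1.1] open 0.0702 grip 0.0 q [-0.99  0.13  0.02  1.98 -0.    1.03  0.41]
shift [-0.2137 -0.4172  0.0725] turn [-0.0004 -0.0001  0.0011]
[[ 0.47527605 -0.10676204  0.012     ]
 [ 0.38175085 -0.08804893  0.012     ]]
```

Call:
arm_command(moves=[[[-0.021, -0.042, 0.004], [0, 0, 0], 0.07], [[-0.042, -0.084, 0.008], [0, 0, 0], 0.07], [[-0.063, -0.126, 0.014], [0, 0, 0], 0.07], [[-0.085, -0.168, 0.02], [0, 0, 0], 0.07], [[-0.107, -0.21, 0.03], [0, 0, 0], 0.07]])

```text
time_s: 1.1
tool_pos: [0.3646, 0.1238, 0.1928]
eef_rot: [0.001, 0.099, 0.995, 0.001]
contact_force: [1.3, 1.8, -0.7]
opening: 0.0701
grip_force: 0.0
```

Call:
arm_command(moves=[[[-0.021, -0.042, 0.01], [0, 0, 0], 0.07], [[-0.042, -0.084, 0.02], [0, 0, 0], 0.07], [[-0.063, -0.126, 0.03], [0, 0, 0], 0.07], [[-0.085, -0.168, 0.04], [0, 0, 0], 0.07], [[-0.107, -0.21, 0.05], [0, 0, 0], 0.07]])

```text
time_s: 1.6
tool_pos: [0.4281, -0.1032, 0.1424]
eef_rot: [0.0, 0.098, 0.995, 0.0]
contact_force: [1.1, 1.4, 1.3]
opening: 0.0696
grip_force: 0.0
```

```bash
python3 - <<'E'
from h import *
plan([.4288,-.0995,.06],78.7)
E
```

```text
t 1.6 pos [ 0.4281 -0.1032  0.1424] F [1.1 1.4 1.3] open 0.0696 grip 0.0 q [-0.31  0.2   0.5   2.14 -0.13  0.82  1.65]
shift [0.0001 0.0038 0.0824] turn [ 0.0002  0.0006 -0.0001]
```

Call:
arm_command(moves=[[[0, 0.001, 0.03], [0, 0, 0], 0.07], [[0, 0.002, 0.06], [0, 0, 0], 0.07], [[0, 0.004, 0.085], [0, 0, 0], 0.07], [[0, 0.004, 0.105], [0, 0, 0], 0.07], [[0, 0.004, 0.105], [0, 0, 0], 0.07]])

```text
time_s: 2.1
tool_pos: [0.4268, -0.0973, 0.0356]
eef_rot: [-0.002, 0.099, 0.995, -0.0]
contact_force: [0.8, 0.6, 0.6]
opening: 0.0698
grip_force: 0.0
```

```bash
python3 - <<'E'
from h import *
plan([.4288,-.0995,.004],78.7)
p,_=eyes.grab_frame("side"); c=enh(p,(190,130,340,260),4)
cv2.imwrite("pics/s1.png",c[:,:,::-1])
E
```

```text
t 2.1 pos [ 0.4268 -0.0973  0.0356] F [0.8 0.6 0.6] open 0.0698 grip 0.0 q [-0.23  0.4   0.41  2.23 -0.3   0.57  1.78]
shift [-0.0026 -0.0017  0.0316] turn [-0.001  -0.0047 -0.0007]
```

View pics/s1.png

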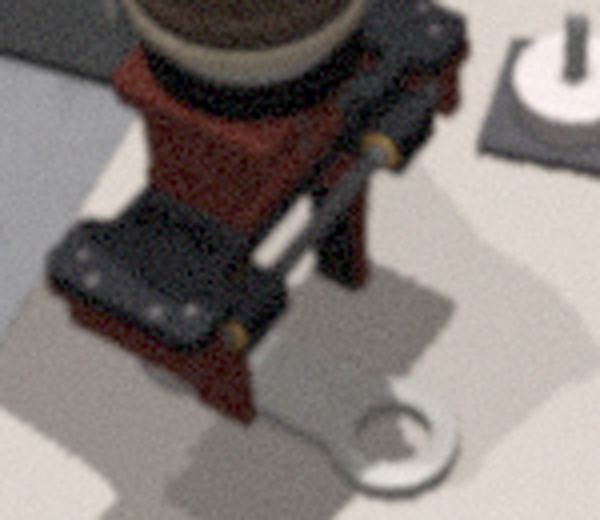

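The fingers straddle the bar, with the near eye at about (400,435) in the crop. Going down to grip.

Call:
arm_command(moves=[[[-0.002, -0.002, 0.012], [0, -0.002, 0], 0.07], [[-0.002, -0.002, 0.022], [0, -0.002, 0], 0.07], [[-0.002, -0.002, 0.032], [0, -0.002, 0], 0.07], [[-0.002, -0.002, 0.032], [0, -0.002, 0], 0.07], [[-0.002, -0.002, 0.032], [0, -0.002, 0], 0.05]])

```text
time_s: 2.65
tool_pos: [0.4301, -0.0999, 0.0055]
eef_rot: [0.001, 0.099, 0.995, -0.0]
contact_force: [0.1, 0.1, 0.5]
opening: 0.0651
grip_force: 0.0
```

Call:
arm_command(moves=[[[0, 0, 0], [0, 0, 0], 0.02], [[0, 0, 0], [0, 0, 0], 0.02], [[0, 0, 0], [0, 0, 0], 0.02], [[0, 0, 0], [0, 0, 0], 0.02], [[0, 0, 0], [0, 0, 0], 0.02]])

```text
time_s: 3.15
tool_pos: [0.4305, -0.0995, 0.0059]
eef_rot: [0.001, 0.099, 0.995, 0.0]
contact_force: [-0.7, 1.8, 4.2]
opening: 0.0355
grip_force: 30.0
```

Call:
arm_command(moves=[[[0, 0, -0.01], [0, 0, 0], 0.02], [[0, 0, -0.03], [0, 0, 0], 0.02], [[0, 0, -0.06], [0, 0, 0], 0.02], [[0, 0, -0.09], [0, 0, 0], 0.02], [[0, 0, -0.12], [0, 0, 0], 0.02]])

```text
time_s: 3.65
tool_pos: [0.4291, -0.1001, 0.1269]
eef_rot: [0.0, 0.099, 0.995, -0.0]
contact_force: [0.3, 1.0, -3.6]
opening: 0.0357
grip_force: 30.0
```

```bash
python3 - <<'E'
from h import *
plan([.532,.093,.13],96.1)
E
```

```text
t 3.65 pos [ 0.4291 -0.1001  0.1269] F [ 0.3  1.  -3.6] open 0.0357 grip 29.998210966587067 q [-0.32  0.23  0.52  2.16 -0.16  0.79  1.66]
shift [-0.0628  0.2096 -0.0032] turn [-0.0008  0.0008 -0.3049]
```

Call:
arm_command(moves=[[[-0.008, 0.026, -0.003], [0, 0, -0.04], 0.02], [[-0.016, 0.054, -0.003], [0, 0, -0.08], 0.02], [[-0.025, 0.082, -0.003], [0, 0, -0.12], 0.02], [[-0.033, 0.11, -0.003], [0, 0, -0.16], 0.02], [[-0.04, 0.135, -0.003], [0, 0, -0.2], 0.02]])

```text
time_s: 4.15
tool_pos: [0.4959, 0.0259, 0.129]
eef_rot: [0.001, -0.002, 1.0, -0.0]
contact_force: [0.2, -0.4, -4.2]
opening: 0.0355
grip_force: 30.0
```

```bash
python3 - <<'E'
from h import *
plan([.532,.093,.13],96.1)
E
```

```text
t 4.15 pos [0.4959 0.0259 0.129 ] F [ 0.2 -0.4 -4.2] open 0.0355 grip 29.998232424259186 q [-0.48  0.31  0.41  2.03 -0.17  0.83  1.59]
shift [-0.0364  0.067  -0.001 ] turn [-0.0007  0.0015 -0.1023]
```

Call:
arm_command(moves=[[[-0.008, 0.015, 0], [0, 0, -0.03], 0.02], [[-0.018, 0.034, 0], [0, 0, -0.06], 0.02], [[-0.028, 0.053, 0], [0, 0, -0.09], 0.02], [[-0.036, 0.067, 0], [0, 0, -0.102], 0.02], [[-0.036, 0.067, 0], [0, 0, -0.102], 0.02]])

```text
time_s: 4.65
tool_pos: [0.5327, 0.0944, 0.1286]
eef_rot: [0.001, -0.054, 0.999, 0.0]
contact_force: [-0.8, -0.4, -3.9]
opening: 0.0355
grip_force: 30.0
```

```bash
python3 - <<'E'
from h import *
plan([.532,.093,.09],96.1)
A=[]
for n,b in(("side",(285,40,435,190)),("top",(165,170,265,320))):
    p,_=eyes.grab_frame(n); np.savez(f"g_{n}.npz",p=p)
    A.append(cv2.resize(enh(p,b,4),None,fx=.667 if n=="side" else .667,fy=.667))
cv2.imwrite("pics/s2.png",np.hstack(A)[:,:,::-1])
E
```

```text
t 4.65 pos [0.5327 0.0944 0.1286] F [-0.8 -0.4 -3.9] open 0.0355 grip 29.998581111431122 q [-0.55  0.38  0.36  1.92 -0.17  0.86  1.58]
shift [ 0.0009 -0.0013  0.0386] turn [-0.      0.0025  0.0009]
```

View pics/s2.png

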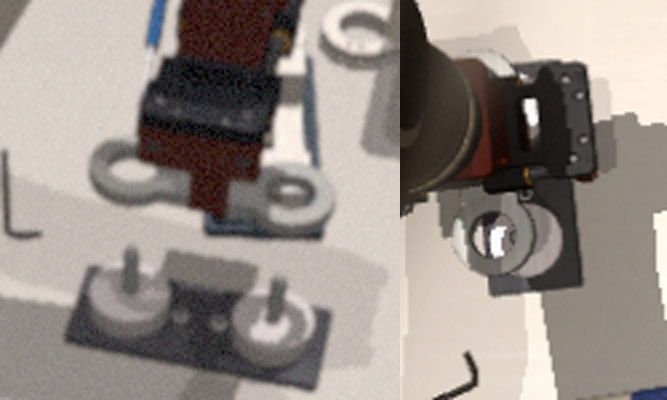

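The side crop shows the plate level in the grip. Its hole centres are near (127,172) and (291,190), above pin tips near (130,247) and (277,281). In the top crop, the near hole is at about (493,240).

```bash
python3 - <<'E'
from h import *
s=2.667
f=lambda L,x0,y0:[(x/s+x0,y/s+y0) for x,y in L]
print("holes side",ray("side",f([(127,172),(291,190)],285,40),.1365).round(4))
print("tips side",ray("side",f([(130,248),(277,281)],285,40),.066).round(4))
print("shoulder side",ray("side",f([(129,293),(273,328)],285,40),.026).round(4))
print("hole top",ray("top",f([(94,240)],165,170),.1365).round(4))
print("tips top",ray("top",[(180+(400-300)/4.5,185+100/4.5),(180+(424-300)/4.5,185+329/4.5)],.066).round(4))
p=np.load("g_side.npz")["p"]; a=enh(p,(310,85,415,185),6)
cv2.imwrite("pics/s3.png",a[:,:,::-1])
E
```

```text
holes side [[0.4836 0.0757 0.1365]
 [0.5794 0.0954 0.1365]]
tips side [[0.4851 0.0839 0.066 ]
 [0.5808 0.0892 0.066 ]]
shoulder side [[0.4862 0.0829 0.026 ]
 [0.5834 0.0866 0.026 ]]
hole top [[0.4774 0.0853 0.1365]]
tips top [[0.5803 0.0984 0.066 ]
 [0.4849 0.0877 0.066 ]]
```

View pics/s3.png

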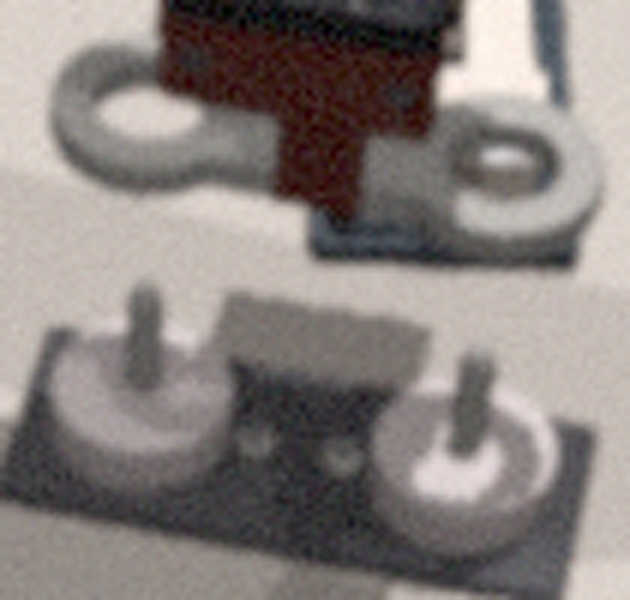

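The crop shows hole centres near (147,110) and (505,158), and the plate may be slightly tilted. I'll fit a plane to the depth readings to check.

```bash
cat >> h.py <<'E'
def cloud(n):
    p,d=eyes.grab_frame(n);c=eyes.camera_params(n);v,u=np.nonzero(d)
    s=cv2.undistortPoints(np.c_[u,v].astype(float)[:,None],c["mtx"],np.array([c["k1"],0,0,0.]))[:,0]
    X=(np.c_[s,np.ones(len(s))]*d[v,u][:,None]-c["t"])@c["R"]
    return np.c_[u,v],X,p
E
python3 - <<'E'
from h import *
uv,X,p=cloud("side")
for nm,(a,b,c,d) in dict(L=(318,92,340,117),R=(386,100,410,126)).items():
    m=(uv[:,0]>a)&(uv[:,0]<b+0*b if False else uv[:,0]<c)&(uv[:,1]>b)&(uv[:,1]<d)&(X[:,2]>.08)&(X[:,2]<.16)
    Y=X[m]; z=np.median(Y[:,2]); k=abs(Y[:,2]-z)<.012; Y=Y[k]
    A=np.c_[Y[:,:2]-Y[:,:2].mean(0),np.ones(len(Y))]
    print(nm,len(Y),"z med",z.round(4),"mean",Y.mean(0).round(4),"q",np.percentile(Y[:,2],[10,50,90]).round(4),"slope",np.linalg.lstsq(A,Y[:,2],rcond=None)[0].round(3))
print(ray("side",[(334.2,103.4),(394.2,111.3)],.1365).round(4))
m=(abs(X[:,0]-.533)<.1)&(abs(X[:,1]-.09)<.05)&(X[:,2]<.04)&(X[:,2]>.02);print("shoulder z",np.median(X[m,2]),m.sum())
uv,X,p=cloud("top")
m=(uv[:,0]>184)&(uv[:,0]<216)&(uv[:,1]>244)&(uv[:,1]<276)&(X[:,2]>.08)&(X[:,2]<.16)
print("top near eye",m.sum(),X[m].mean(0).round(4),np.percentile(X[m],[2,98],axis=0).round(4))
E
```

```text
L 347 z med 0.1334 mean [0.4753 0.0755 0.1321] q [0.127  0.1334 0.1353] slope [-0.036 -0.015  0.132]
R 390 z med 0.1333 mean [0.5851 0.097  0.1324] q [0.1281 0.1333 0.1353] slope [ 0.027 -0.018  0.132]
[[0.4851 0.079  0.1365]
 [0.5796 0.0953 0.1365]]
shoulder z 0.02550379207387697 1120
top near eye 551 [0.4802 0.0857 0.1341] [[0.4567 0.0609 0.1271]
 [0.5036 0.1105 0.138 ]]
```

```bash
cat >> h.py <<'E'
def circ(n,z,cen,tol=.0045,rr=.034):
    uv,X,_=cloud(n); out=[]
    W=ray(n,uv,z)
    for c in cen:
        m=(abs(X[:,2]-z)<tol)&(np.hypot(*(W[:,:2]-c).T)<rr)
        M=np.zeros((480,640),np.uint8); M[uv[m,1],uv[m,0]]=255
        k=max(cv2.findContours(cv2.morphologyEx(M,cv2.MORPH_CLOSE,np.ones((3,3))),cv2.RETR_EXTERNAL,cv2.CHAIN_APPROX_NONE)[0],key=cv2.contourArea)
        P=ray(n,k[:,0],z)[:,:2]
        (x,y),r=cv2.minEnclosingCircle((P*1000).astype(np.float32)); out.append([x,y,r])
    out=np.array(out)
    if len(out)>1:
        d=out[-1,:2]-out[0,:2]; print(n,z,out.round(1).tolist(),"c",out[:,:2].mean(0).round(1),"len",np.hypot(*d).round(1),"yaw",np.degrees(np.arctan2(d[1],d[0])).round(1))
    else: print(n,z,out.round(1).tolist())
E
python3 - <<'E'
from h import *
circ("side",.134,[(.4845,.080),(.58,.0955)])
circ("side",.0255,[(.4850,.0845),(.581,.091)])
circ("top",.134,[(.4795,.0857)])
circ("top",.026,[(.485,.088)])
E
```

```text
side 0.134 [[487.1, 83.1, 32.3], [575.6, 91.6, 28.9]] c [531.4  87.3] len 88.9 yaw 5.4
side 0.0255 [[484.9, 84.4, 28.9], [580.8, 94.2, 28.8]] c [532.8  89.3] len 96.4 yaw 5.9
top 0.134 [[483.7, 86.4, 29.9]]
top 0.026 [[484.1, 86.8, 26.9]]
```

The plate is level, with its top at z=0.134. Its hole centre is within about 1 mm of the stand's in the side view, and the yaw is off by at most 4°. Lowering to just above the pin tips with a small yaw trim, then checking.

Call:
arm_command(moves=[[[0, 0, 0.012], [0, 0, 0.01], 0.02], [[0, 0, 0.024], [0, 0, 0.02], 0.02], [[0, 0, 0.036], [0, 0, 0.035], 0.02], [[0, 0, 0.046], [0, 0, 0.035], 0.02], [[0, 0, 0.046], [0, 0, 0.035], 0.02]])

```text
time_s: 5.55
tool_pos: [0.5305, 0.0916, 0.0807]
eef_rot: [-0.001, -0.035, 0.999, -0.001]
contact_force: [0.0, -0.6, -3.0]
opening: 0.0354
grip_force: 30.0
```

```bash
python3 - <<'E'
from h import *
plan([.5328,.0935,.0336],94.1)
p,_=eyes.grab_frame("side"); a=enh(p,(310,100,415,185),6)
cv2.imwrite("pics/s4.png",a[:,:,::-1])
E
```

```text
t 5.55 pos [0.5305 0.0916 0.0807] F [ 0.  -0.6 -3. ] open 0.0354 grip 29.998501539230347 q [-0.53  0.45  0.34  1.96 -0.21  0.76  1.58]
shift [-0.0025  0.0018  0.0471] turn [-0.0014 -0.0013 -0.0023]
```

View pics/s4.png

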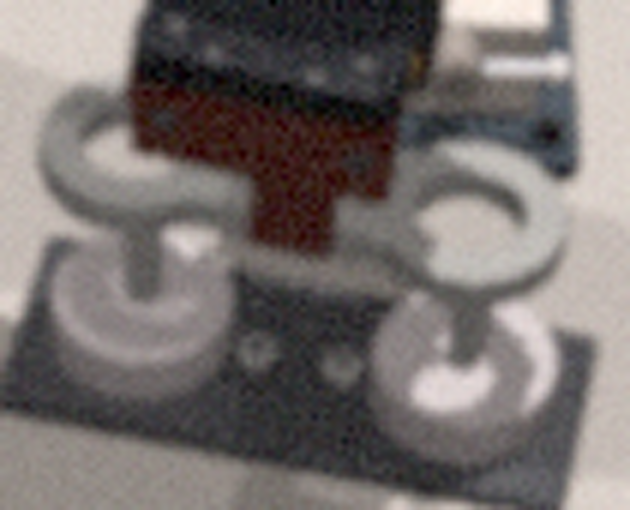

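The plate sits just above the pin tips. Its hole centres are near (128,148) and (478,207) in the crop, and the pins are at columns 143 and 468.

```bash
python3 - <<'E'
from h import *
f=lambda L:[(x/6+310,y/6+100) for x,y in L]
P=ray("side",f([(128,148),(478,207)]),.0862)[:,:2];print(P.round(4),P.mean(0),np.diff(P,axis=0))
uv,X,p=cloud("side")
W=ray("side",uv,.0862)
for s in(0,1):
    c=P[s]; m=(abs(X[:,2]-.0862)<.005)&(np.hypot(*(W[:,:2]-c).T)<.04)&((W[:,0]<.49) if s==0 else (W[:,0]>.575))
    Y=W[m][:,:2]; e=Y[:,0].min() if s==0 else Y[:,0].max(); print(m.sum(),X[m,2].mean().round(4),"end x",e.round(4),"y range",np.percentile(Y[:,1],[1,99]).round(4))
E
```

```text
[[0.481  0.0815]
 [0.5785 0.0938]] [0.52972394 0.08767062] [[0.09747144 0.01235553]]
253 0.0867 end x 0.4541 y range [0.0568 0.1082]
277 0.0863 end x 0.6033 y range [0.0636 0.1192]
```

Call:
arm_command(moves=[[[-0.004, 0.002, 0], [0, 0, 0], 0.02], [[-0.004, 0.002, 0.01], [0, 0, 0], 0.02], [[-0.004, 0.002, 0.022], [0, 0, 0], 0.02], [[-0.004, 0.002, 0.034], [0, 0, 0], 0.02], [[-0.004, 0.002, 0.042], [0, 0, 0], 0.02]])

```text
time_s: 6.15
tool_pos: [0.5348, 0.0939, 0.0391]
eef_rot: [0.0, -0.035, 0.999, -0.0]
contact_force: [-0.2, -0.1, -2.9]
opening: 0.0355
grip_force: 30.0
```

Call:
arm_command(moves=[[[0, 0, 0.001], [0, 0, 0], 0.02], [[0, 0, 0.002], [0, 0, 0], 0.02], [[0, 0, 0.003], [0, 0, 0], 0.02], [[0, 0, 0.003], [0, 0, 0], 0.02], [[0, 0, 0.003], [0, 0, 0], 0.02]])

```text
time_s: 6.65
tool_pos: [0.5359, 0.0942, 0.0381]
eef_rot: [0.001, -0.035, 0.999, -0.0]
contact_force: [0.9, -0.3, -3.8]
opening: 0.0356
grip_force: 30.0
```

```bash
python3 - <<'E'
from h import *
plan([.5338,.0935,.0336],94.1)
p,_=eyes.grab_frame("side"); a=enh(p,(310,100,415,185),6)
cv2.imwrite("pics/s5.png",a[:,:,::-1])
E
```

```text
t 6.65 pos [0.5359 0.0942 0.0381] F [ 0.9 -0.3 -3.8] open 0.0356 grip 29.998561441898346 q [-0.51  0.52  0.32  1.98 -0.25  0.68  1.61]
shift [ 0.0021 -0.0005  0.0045] turn [-0.0003  0.0025 -0.0024]
```

View pics/s5.png

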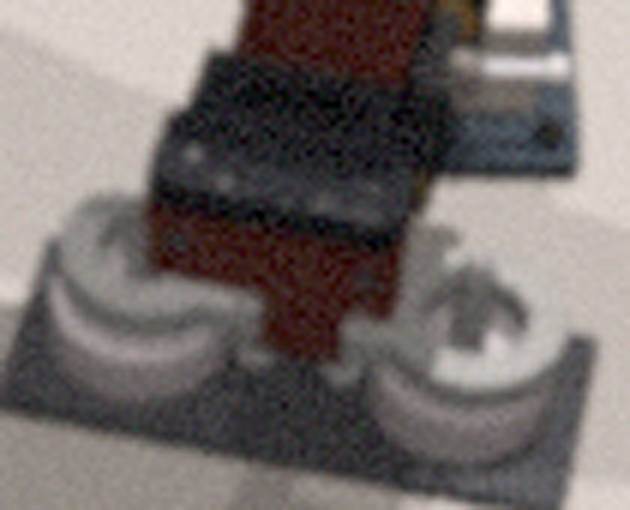

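Both pins are through their holes, at about (120,245) and (470,315), and the plate is a few mm above the shoulders. Lowering until contact.

Call:
arm_command(moves=[[[0.001, 0, 0.001], [0, 0, 0], 0.02], [[0.001, 0, 0.002], [0, 0, 0], 0.02], [[0.001, 0, 0.003], [0, 0, 0], 0.02], [[0.001, 0, 0.004], [0, 0, 0], 0.02], [[0.001, 0, 0.004], [0, 0, 0], 0.02]])

```text
time_s: 7.2
tool_pos: [0.5346, 0.094, 0.0336]
eef_rot: [0.001, -0.035, 0.999, -0.0]
contact_force: [0.1, 0.6, -3.9]
opening: 0.0353
grip_force: 30.0
```

Call:
arm_command(moves=[[[0, 0, 0], [0, 0, 0], 0.02], [[0, 0, 0.001], [0, 0, 0], 0.02], [[0, 0, 0.001], [0, 0, 0], 0.02], [[0, 0, 0.001], [0, 0, 0], 0.02], [[0, 0, 0.001], [0, 0, 0], 0.02]])

```text
time_s: 7.7
tool_pos: [0.5347, 0.094, 0.0328]
eef_rot: [0.001, -0.035, 0.999, -0.0]
contact_force: [-0.2, -0.1, -4.3]
opening: 0.0355
grip_force: 30.0
```

Call:
arm_command(moves=[[[0, 0, 0.0005], [0, 0, 0], 0.02], [[0, 0, 0.001], [0, 0, 0], 0.02], [[0, 0, 0.0015], [0, 0, 0], 0.02], [[0, 0, 0.0015], [0, 0, 0], 0.02], [[0, 0, 0.0015], [0, 0, 0], 0.02]])

```text
time_s: 8.2
tool_pos: [0.5348, 0.094, 0.0319]
eef_rot: [0.001, -0.035, 0.999, -0.0]
contact_force: [-2.7, -0.1, 5.3]
opening: 0.0356
grip_force: 30.0
```

Contact is made: the vertical force went from -4 to +5 N. Opening the fingers and backing off.

Call:
arm_command(moves=[[[0, 0, 0], [0, 0, 0], 0.04], [[0, 0, 0], [0, 0, 0], 0.05], [[0, 0, 0], [0, 0, 0], 0.06], [[0, 0, 0], [0, 0, 0], 0.06], [[0, 0, 0], [0, 0, 0], 0.06]])

```text
time_s: 8.7
tool_pos: [0.5347, 0.094, 0.0312]
eef_rot: [0.001, -0.035, 0.999, -0.0]
contact_force: [0.2, -0.5, 0.6]
opening: 0.0602
grip_force: 0.0
```

Call:
arm_command(moves=[[[0, 0, -0.01], [0, 0, 0], 0.06], [[0, 0, -0.03], [0, 0, 0], 0.06], [[0, 0, -0.06], [0, 0, 0], 0.06], [[0, 0, -0.1], [0, 0, 0], 0.06], [[0, 0, -0.14], [0, 0, 0], 0.06]])

```text
time_s: 9.2
tool_pos: [0.534, 0.0937, 0.1731]
eef_rot: [0.001, -0.034, 0.999, -0.0]
contact_force: [0.2, 0.9, 0.2]
opening: 0.0597
grip_force: 0.0
```

Call:
arm_command(moves=[[[0, -0.02, -0.01], [0, 0, 0], 0.06], [[0, -0.05, -0.02], [0, 0, 0], 0.06], [[0, -0.08, -0.02], [0, 0, 0], 0.06], [[0, -0.1, -0.02], [0, 0, 0], 0.06], [[0, -0.1, -0.02], [0, 0, 0], 0.06]])

```text
time_s: 9.7
tool_pos: [0.5413, -0.0092, 0.1924]
eef_rot: [0.002, -0.032, 0.999, -0.001]
contact_force: [-0.8, -0.0, -0.1]
opening: 0.06
grip_force: 0.0
```

```bash
python3 - <<'E'
from h import *
uv,X,p=cloud("side")
a=enh(p,(300,110,425,205),6)
cv2.imwrite("pics/s6.png",a[:,:,::-1])
uv,X,_=cloud("top")
for c in((.4849,.0865),(.5808,.096)):
    r=np.hypot(*(X[:,:2]-c).T); m=(r>.017)&(r<.024); print(m.sum(),np.percentile(X[m,2],[10,50,90]).round(4))
E
```

```text
Traceback (most recent call last):
IndexError: index -1 is out of bounds for axis 0 with size 0
```

View pics/s6.png

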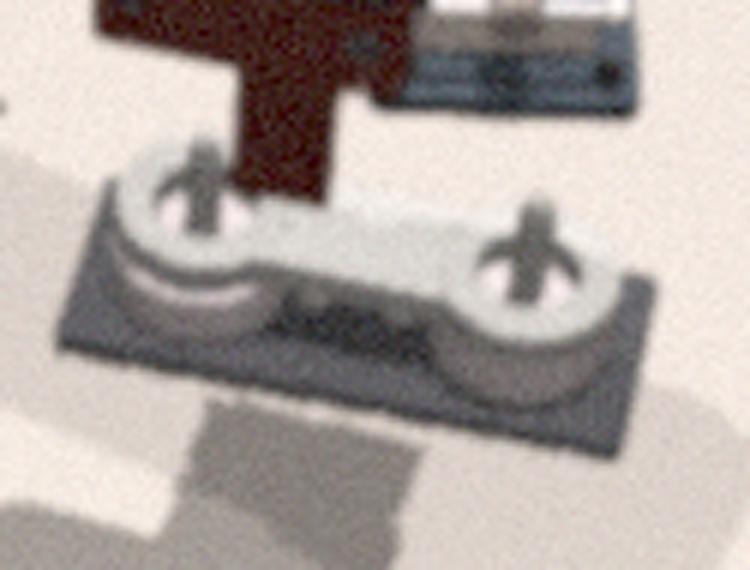

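Both pins stand through the holes, at (205,185) and (530,250), and the plate rests on the shoulders. Checking that it is flat before handing in.

```bash
python3 - <<'E'
from h import *
uv,X,_=cloud("side")
for c in((.4849,.086),(.5808,.095)):
    r=np.hypot(*(X[:,:2]-c).T); m=(r>.015)&(r<.027)&(abs(X[:,2]-.038)<.009); Y=X[m]; k=abs(Y[:,2]-np.median(Y[:,2]))<.003
    print(m.sum(),np.percentile(Y[:,2],[10,50,90]).round(4),Y[k].mean(0).round(4))
E
```

```text
374 [0.031  0.0369 0.0392] [0.4841 0.0811 0.0372]
437 [0.0323 0.0371 0.0388] [0.5808 0.0922 0.0373]
```

Both eyes' tops read about 37 mm. That matches the expected 38 mm, given the side camera read the 26 mm shoulders as 25.5 mm. The plate is flat.

```bash
python3 -c "
from station import close_job
print(close_job())"
```

```text
the job is handed in; nothing more can be done
None
```

The long spacer plate lies flat on both shoulders with both pins through its holes, the other two plates were left alone, and the job is handed in at about 10 s of the 40 s allowed.

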